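# Scan the button jar's label and hang up the scanner

### The arm

A 7-joint arm with a two-finger parallel gripper is mounted at the origin on the work surface. World frame = base frame: x ahead of the robot, y to its left, z up, the work surface at z = 0. Lengths are in m, angles in rad, forces in N, time in s.
With the tool pointing down it reaches from about 0.425 to 0.875 m from the base axis. Payload 4.7 kg.
Tool frame: the origin (TCP) lies midway between the tips of the shut fingers; the grasp point (between the pads) lies 19 mm behind it; z points along the fingers, y is the direction in which the jaws open and shut (so a half turn about z gives the same grasp; the last joint's range is limited). The gripper opens to 87 mm and grips with 3 to 60 N. Pads are 19 mm wide; open, the fingers measure 117 mm over their backs; the gripper's body (75 mm by 190 mm) begins 51 mm behind the grasp point.
Start: joints at [-1.315, 0.321, -0.07, 1.45, 0.023, 1.371, -0.057], TCP at [0.156, 0.631, 0.223] pointing down, gripper open.
Joint ranges: [-2.86, 2.86], [-0.3, 2.09], [-1.38, 1.24], [0.06, 2.45], [-1.56, 4.7], [0.09, 2.05], [-2.69, 2.69]. Speed limits (rad/s): [2.57, 2.57, 3.14, 3.14, 3.14, 3.14, 3.14].

### API

Orientations are given as a rotation vector (axis times angle).
In Python, from bench import get_state, eyes, job gives the robot as it stands. The module is installed in compiled form; this text tells all that it offers.
- The arm moves only by the shell command python3 -m jog 'ROWS' [FORCE]. ROWS is JSON, a list that holds one entry, the list of rows, each a list of 5 numbers: the opening, from 0 (shut) to 1 (fully open), then the shift along the tool's x, y, z in units of 40 mm (1.0 is 40 mm), then the turn about the tool's z in units of 5 degrees (1.0 is 5 degrees). In form: [[[jaw, dx, dy, dz, turn], ...]]. A call has 1 to 10 rows; each row shifts and turns the commanded pose from where the row before left it, along the tool's axes as they then stand; what a row does not reach is not made up. A row lasts 1/8 s, in which the tool goes at most 62.5 mm and 10.7 degrees, less where a joint would pass 70% of its speed; a pose out of reach is approached as far as the arm can. A call is refused whole if a number of a shift passes 1 or a number of a turn 1, either way. A call with a gripper value outside its range is refused whole. The fingers move at their own pace and stop on an object; FORCE is the grip in N (left out, the last holds). Time passes only in rows, so rows that do not move let the fingers close. It gives the time, the measured TCP pose, the force and the opening at its end, in the units of the state.
- get_state(): the state, without advancing time (a new reading comes with each control period).
- eyes.get_image(name): name is "scene" or "top"; returns (picture, depth): 384x512x3 uint8, red, green, blue; 384x512 float32, m along the optical axis (not along the pixel's ray), 0 where there is no reading.
- eyes.camera_params(name): a dict with "camera_matrix" (3x3 intrinsics, pixels), "k1" (the pictures are not rectified: a ray, as slopes to the right and down, at radius r is drawn at 1 + k1 r^2 times it, then the intrinsics apply), "pose" (4x4, takes a point from camera to world coordinates). Camera axes: x right, y down, z forward; pixel columns grow to the right and rows downward; lengths in m; the calibration is good to about 2 mm. A picture is of the moment at which its call begins. camera_params takes no time and is no camera call.
- job.close_job(): hands the job in, once; it reports no verdict.
The state is a dict: "time": time; "joint_positions": joint angles; "qd": joint speeds; "joint_torque": joint torques, N m; "position": TCP position; "tool_rot": TCP orientation; "ft_force": force on the tool from outside, world axes, zero at the start; "torque": the same for the moment, N m; "grip_width": opening from 0.0 (shut) to 1.0 (fully open).
Only numpy, scipy, OpenCV 4.12 (cv2) and the standard library are available. Lean on these libraries where they do the work, as an engineer would, in place of code of your own. Each camera call takes 0.05 s, during which the arm holds its last target. There are 200 camera calls.

### The job

Pick up the orange label scanner by its top handle and scan the label of the button jar with the yellow lid (not the blue one): point the lens squarely at the middle of that label from about 8 cm away and hold it still there for a good second. Then gently hang the scanner by its handle across both prongs of the steel hook stand, level, and let go; leave everything else where it is.

Things in the scene. Friction and masses are not known exactly. Their poses are not given: they have to be found in the camera images.
- scanner: Loose orange label scanner, 0.25-0.5 kg. Origin: centre of underside; x to the lens end, z up. Body: box x -80 to +70 mm, 44 wide, 38 high. Black handle above it: 12 x 12 bar along x, 148 long, centre line at z 94, on 12 x 12 uprights at x = -68 and +68; opening under the bar 124 long, 50 high. At the front a black snout (radius 16) with the lens looks forward and 45 degrees down.
- handle (a point): Middle of the scanner's handle bar, at (0, 0, 94) mm in the scanner's frame; axes as the scanner's. To hang, bring it in over the hook stand's upturned ends from its -x side, the prongs passing through the opening under the bar, then lower it; the lens end may point to either side.
- lens (a point): Centre of the scanner's lens, at (82, 0, 22) mm in the scanner's frame. It looks along (0.707, 0, -0.707) of the scanner's frame, forward and 45 degrees down. Axes as the scanner's.
- focus (a point): Imaginary point on the lens's line of sight 80 mm in front of the lens, at (138.6, 0, -34.6) mm in the scanner's frame: where the label's middle should be. Axes as the scanner's.
- label_yellow: The label to scan: white plate 70 mm wide, 50 high, with black bars and a yellow stripe on its upper edge, on the sloping holder in front of the yellow-lidded jar. Fixed. Origin: middle of the printed face; z: the face's outward normal, leaning up 45 degrees and away from the jar; y along its width, x up the slope.
- label_blue: The other label, with a blue stripe, on the blue-lidded jar's stand: not to be scanned. Same size and axes.
- stand_yellow: Fixed wooden stand (150 x 110, 12 thick) with a glass button jar (diameter 84) with a yellow screw lid, its top 125 mm above the table, axis at x = +20. Origin: on the table; its label is at (-55, 0, 45) mm, facing -x and upwards.
- stand_blue: Same stand and jar with a blue lid.
- hooks: Fixed hook stand. Origin: on the table between its two steel rods (radius 5 mm, at y = -42 and +42). Each rod rises at x = 0 and bends level towards -x as a prong, axis height 170, to x = -100, where it turns up (end at x = -111, top at height 187). Base 130 x 150, 14 thick. The handle bar rests across both prongs along y, best near x = -50, its centre then at height 181.
- tin: Loose brass tin, 60 diameter, 60 high, upright. Leave alone.
- mug: Loose blue coffee cup, 72 diameter, 60 high, handle at its +y. Leave alone.
- tape: Loose yellow round tape measure, 60 diameter, 22 high. Leave alone.
There are look-alikes about, which are no part of the job. What is meant by the scanner is not green, and is the larger of those in its own colour.

How it is judged:
By the outcome, as a careful person would: the job done as asked, in the order asked, and still so for the second after the job is handed in, with the robot touching nothing.
It also fails if it takes over 54 s, if anything falls off the work surface, if the arm or the gripper's body presses on something with over 40 N, if the wrist force passes 120 N, or if a joint passes its speed limit or range.

## Working session

There is one attempt and no reset: what is moved stays moved. The work goes in short steps, Python scripts to look and compute and a shell command to move; the robot and the scene stay as the last step left them, time stands still between calls to the robot, and variables do not carry over. Pictures are saved under pics/ and viewed, about 8 in all and at most 12, crops included, and the job is handed in when it is done.

```bash
mkdir -p pics; cat > h.py <<'E'
import numpy as np, cv2
from bench import get_state, eyes, job
from scipy.spatial.transform import Rotation as R
def snap(n,save):
    im,d=eyes.get_image(n); np.savez('pics/'+save+'.npz',im=im,d=d); cv2.imwrite('pics/'+save+'.png',im[:,:,::-1]); return im,d
def cloud(n,d):
    p=eyes.camera_params(n);K=np.array(p['camera_matrix'],float);T=np.array(p['pose'],float);k=p['k1']
    v,u=np.mgrid[:d.shape[0],:d.shape[1]]
    pts=np.stack([u.ravel(),v.ravel()],1).astype(float)
    s=cv2.undistortPoints(pts[:,None],K,np.array([k,0,0,0,0],float))[:,0]
    z=d.ravel(); P=np.c_[s*z[:,None],z]@T[:3,:3].T+T[:3,3]
    P[z==0]=np.nan
    return P.reshape(*d.shape,3)
def ld(n,save):
    f=np.load('pics/'+save+'.npz'); return f['im'],cloud(n,f['d'])
def proj(n,X):
    p=eyes.camera_params(n);K=np.array(p['camera_matrix'],float);T=np.array(p['pose'],float)
    c=(np.atleast_2d(X)-T[:3,3])@T[:3,:3]
    return cv2.projectPoints(c[:,None],np.zeros(3),np.zeros(3),K,np.array([p['k1'],0,0,0,0],float))[0][:,0]
def crop(im,u0,u1,v0,v1,s,name):
    cv2.imwrite('pics/'+name+'.png',cv2.resize(im[v0:v1,u0:u1,::-1],None,fx=s,fy=s,interpolation=cv2.INTER_CUBIC))
E
python3 - <<'E'
from h import *
a,_=snap('top','t0'); b,_=snap('scene','s0')
for n in('top','scene'): print(n,np.round(eyes.camera_params(n)['pose'],2).tolist())
s=get_state(); print(s['time'],s['position'],R.from_rotvec(s['tool_rot']).as_matrix().round(3))
E
```

```text
top [[-0.03, -1.0, 0.04, 0.4], [-1.0, 0.03, 0.02, -0.1], [-0.02, -0.04, -1.0, 1.2], [0.0, 0.0, 0.0, 1.0]]
scene [[0.29, 0.57, -0.77, 1.32], [0.96, -0.18, 0.23, -0.33], [-0.01, -0.8, -0.6, 0.74], [0.0, 0.0, 0.0, 1.0]]
0.1 [0.15555672 0.63057455 0.22155278] [[-0.971  0.239 -0.   ]
 [ 0.239  0.971 -0.002]
 [-0.    -0.002 -1.   ]]
```

View pics/t0.png

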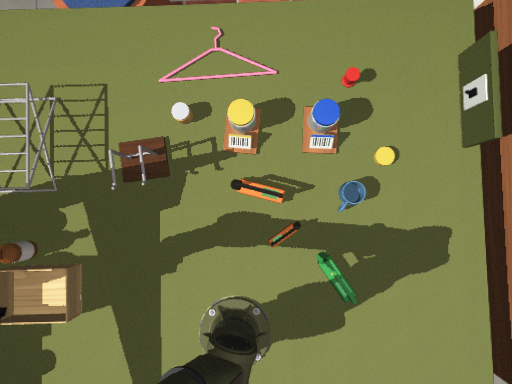

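View pics/s0.png

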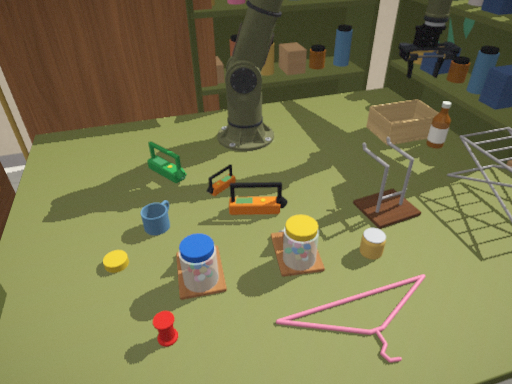

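Orange candidates: the large one at top-view (258,190) and the small one at (285,234). The green one at (336,278) is excluded. The large orange one fits; I'll confirm it in a crop and measure the key objects.

```bash
python3 - <<'E'
from h import *
im,P=ld('top','t0')
a=cv2.resize(im[90:250,95:345],None,fx=3.2,fy=3.2,interpolation=cv2.INTER_CUBIC)
cv2.imwrite('pics/c0.png',a[:,:,::-1])
hsv=cv2.cvtColor(im,cv2.COLOR_RGB2HSV)
def pr(n,m):
    Q=P[m];Q=Q[~np.isnan(Q[:,0])];print(n,len(Q),np.median(Q,0).round(4),Q.min(0).round(3),Q.max(0).round(3));return Q
reg=np.zeros(im.shape[:2],bool)
def box(u0,u1,v0,v1):
    r=reg.copy();r[v0:v1,u0:u1]=1;return r
z=P[:,:,2]
Q=pr('scanner bar',box(225,295,172,210)&(z>.085)&(z<.115))
c,s,vt=np.linalg.svd(Q[:,:2]-Q[:,:2].mean(0),full_matrices=False);t=(Q[:,:2]-Q[:,:2].mean(0))@vt[0];print(vt[0],t.min(),t.max(),Q[:,:2].mean(0)+vt[0]*(t.min()+t.max())/2)
Q=pr('body',box(225,295,172,210)&(z>.01)&(z<.06)&(hsv[:,:,0]<20)&(hsv[:,:,1]>150))
for n,b in(('lidY',box(222,262,95,130)),('lidB',box(305,345,95,130))):
    Q=pr(n,b&(z>.118)&(z<.135)); print(cv2.minEnclosingCircle(Q[:,:2].astype(np.float32)))
m=box(222,262,130,155)&(hsv[:,:,1]<80)&(z>.015)&(z<.075);Q=pr('labY',m)
c=Q.mean(0);v=np.linalg.svd(Q-c)[2];print(c,v.round(3))
Q=pr('prongs',box(95,175,135,200)&(z>.155)&(z<.2))
for row in Q[np.lexsort((Q[:,1],Q[:,0]))][::4]: print(row.round(3),end=' ')
m=box(110,175,130,190)&(z>.005)&(z<.025)
Q=pr('hookbase',m);print(cv2.minAreaRect(Q[:,:2].astype(np.float32)))
m=box(215,265,100,160)&(z>.005)&(z<.02)
Q=pr('Ybase',m);print(cv2.minAreaRect(Q[:,:2].astype(np.float32)))
E
```

```text
scanner bar 202 [ 0.4507 -0.0883  0.1005] [ 0.425 -0.159  0.094] [ 0.474 -0.02   0.105]
[-0.27757807 -0.96070309] -0.0723527033972751 0.07286252866996897 [ 0.45061879 -0.08970846]
body 374 [ 0.4483 -0.0873  0.0375] [ 0.411 -0.169  0.011] [ 0.487 -0.021  0.048]
lidY 544 [ 0.6782 -0.0427  0.1254] [ 0.641 -0.08   0.119] [ 0.717 -0.006  0.131]
((0.6792394518852234, -0.04277222976088524), 0.03906935080885887)
lidB 558 [ 0.67   -0.2923  0.126 ] [ 0.633 -0.331  0.119] [ 0.708 -0.255  0.131]
((0.6704910397529602, -0.2928067743778229), 0.03896379470825195)
labY 285 [ 0.6055 -0.0356  0.0431] [ 0.585 -0.068  0.016] [0.643 0.001 0.064]
[ 0.60791447 -0.03459597  0.04329018] [[-0.027 -1.    -0.014]
 [-0.933  0.03  -0.357]
 [-0.358 -0.003  0.934]]
prongs 312 [0.5203 0.3076 0.1739] [0.458 0.223 0.157] [0.581 0.326 0.187]
[0.458 0.311 0.184] [0.461 0.311 0.184] [0.463 0.313 0.187] [0.466 0.311 0.184] [0.469 0.308 0.177] [0.47  0.231 0.184] [0.472 0.23  0.186] [0.473 0.315 0.173] [0.475 0.225 0.183] [0.475 0.307 0.172] [0.478 0.314 0.177] [0.478 0.224 0.177] [0.481 0.312 0.175] [0.481 0.231 0.174] [0.
[... 949 characters left out ...]
 0.174] [0.554 0.236 0.174] [0.557 0.32  0.172] [0.557 0.241 0.174] [0.56  0.322 0.174] [0.56  0.238 0.173] [0.563 0.323 0.173] [0.563 0.241 0.173] [0.565 0.318 0.157] [0.565 0.317 0.172] [0.566 0.234 0.17 ] [0.568 0.32  0.174] [0.569 0.324 0.17 ] [0.571 0.32  0.173] [0.574 0.238 0.157] [0.577 0.241 0.175] [0.578 0.235 0.166] hookbase 1620 [0.5573 0.2715 0.0138] [0.465 0.181 0.005] [0.66  0.376 0.024]
((0.5615977644920349, 0.28093183040618896), (0.19584065675735474, 0.19252067804336548), 88.48664093017578)
Ybase 665 [ 0.6322 -0.0537  0.0122] [ 0.556 -0.111  0.005] [0.741 0.046 0.02 ]
((0.6486678123474121, -0.033174850046634674), (0.18395206332206726, 0.15691837668418884), 0.7149521708488464)
```

View pics/c0.png

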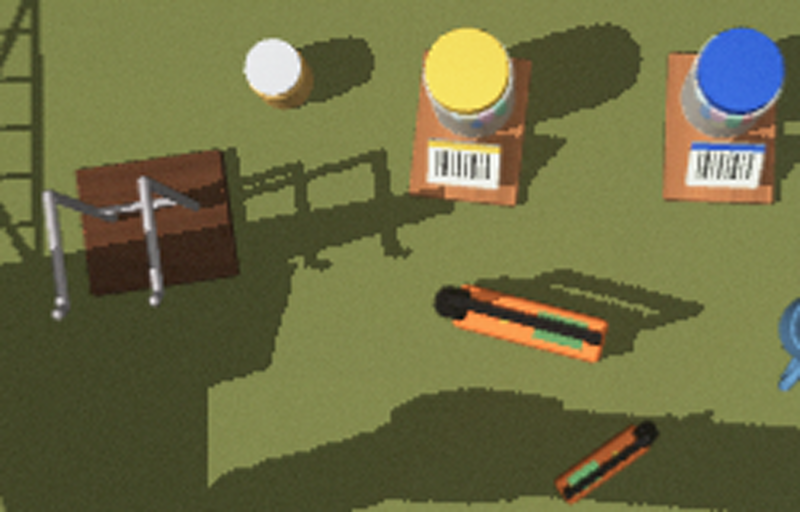

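The crop confirms the large orange scanner: its bar measures about 145 mm, its top is at z≈0.10, and its lens end points to world +y at crop (452,303). The yellow-lidded jar's label is at crop (464,165). The hook prong ends point toward the robot, at crop (58,310) and (155,298). I'm swinging over now.

```bash
python3 -m jog '[[[1,-1,0,-1,0.7],[1,-1,0,0,0.7],[1,-1,0,0,0.7],[1,-1,0,0,0.7],[1,-1,0,0,0.7],[1,-1,0,0,0.7],[1,-1,0,0,0.7],[1,-1,0,0,0.7],[1,-1,0,0,0.7],[1,-1,0,0,0.7]]]' 40
python3 -m jog '[[[1,-1,0,0,0.7],[1,-1,0,0,0.7],[1,-1,0,0,0.7],[1,-1,0,0,0.7],[1,-1,0,0,0.7],[1,-1,0,0,0.7],[1,-1,0,0,0.7],[1,-1,0,0,0.7],[1,-1,0,0,0.7],[1,-1,0,0,0.7]]]'
cat > go.py <<'E'
# go.py: shift in tool axes and turn needed: target TCP x y z, jaw(y-axis) angle deg
from h import *
import sys
t=np.array(sys.argv[1:4],float);a=float(sys.argv[4])
s=get_state();M=R.from_rotvec(s['tool_rot']).as_matrix()
ja=np.degrees(np.arctan2(M[1,1],M[0,1]))
print('t',s['time'],'p',np.round(s['position'],4),'jaw',ja.round(2),'tilt',np.degrees(np.arccos(-M[2,2])).round(2),'F',np.round(s['ft_force'],1),'w',s['grip_width'],'q',np.round(s['joint_positions'],2))
d=(a-ja+180)%360-180
print('shift units (current axes)',(M.T@(t-s['position'])/.04).round(3),'turn units',(-d/5).round(3))
f=R.from_euler('z',d,degrees=True).as_matrix()@M
print('shift units (after-turn axes)',(f.T@(t-s['position'])/.04).round(3))
E
python3 go.py 0.4506 -0.0897 0.2 -16.1; rm -f x
python3 - <<'E'
from h import *
im,P=ld('top','t0');hsv=cv2.cvtColor(im,cv2.COLOR_RGB2HSV);z=P[:,:,2]
# prongs: line fits
v,u=np.mgrid[:384,:512]
for lo,hi in((.22,.26),(.29,.335)):
    m=(z>.165)&(z<.182)&(P[:,:,1]>lo)&(P[:,:,1]<hi)&(P[:,:,0]>.48)&(P[:,:,0]<.56)
    Q=P[m];k=np.polyfit(Q[:,0],Q[:,1],1);print('prong',k,np.polyval(k,.522),np.degrees(np.arctan(k[0])),np.median(Q[:,2]))
for n,(u0,u1,v0,v1) in dict(Y=(225,262,133,155),B=(305,345,133,155)).items():
    m=np.zeros((384,512),np.uint8);m[v0:v1,u0:u1]=((hsv[v0:v1,u0:u1,1]<70)&(hsv[v0:v1,u0:u1,2]>20))*255
    m=cv2.morphologyEx(m,cv2.MORPH_CLOSE,np.ones((5,5)))
    n_,l,st,c=cv2.connectedComponentsWithStats(m);i=1+st[1:,4].argmax()
    Q=P[(l==i)];Q=Q[~np.isnan(Q[:,0])];r=cv2.minAreaRect(Q[:,:2].astype(np.float32));print(n,st[i],r,Q.mean(0),np.linalg.svd(Q-Q.mean(0),full_matrices=False)[2].round(3).tolist())
E
```

```text
time: 1.35
position: [0.4989, 0.4355, 0.2618]
tool_rot: [-1.302, -2.859, 0.001]
ft_force: [0.1, -0.4, 0.1]
grip_width: 1.0
time: 2.6
position: [0.667, 0.0795, 0.2618]
tool_rot: [-2.101, -2.335, 0.001]
ft_force: [0.4, 0.1, -0.6]
grip_width: 0.997
t 2.6 p [0.667  0.0795 0.2618] jaw 6.04 tilt 0.06 F [ 0.4  0.1 -0.6] w 0.997498978602168 q [-0.49  0.37  0.46  1.35 -0.16  1.46  0.06]
shift units (current axes) [-3.638 -5.824  1.552] turn units 4.428
shift units (after-turn axes) [-5.565 -4.024  1.551]
prong [0.1126929  0.17400753] 0.23283322148919877 6.429700829817738 0.17381866999795248
prong [0.1205284  0.25365555] 0.3165713722845352 6.872616760074669 0.17381824014759606
Y [229 133  22  16 274] ((0.6066246628761292, -0.03438562527298927), (0.06776861846446991, 0.03819447010755539), 82.50526428222656) [ 0.6046828  -0.03426081  0.04495117] [[0.127, 0.992, 0.002], [0.682, -0.088, 0.726], [0.721, -0.091, -0.687]]
B [309 134  26  15 303] ((0.5980969071388245, -0.29445314407348633), (0.0421784371137619, 0.08583526313304901), 2.5942087173461914) [ 0.59720566 -0.28784271  0.04504881] [[0.163, 0.955, 0.249], [-0.645, 0.294, -0.706], [-0.747, -0.045, 0.664]]
```

```bash
python3 -m jog '[[[1,-0.6,-0.97,0.25,0],[1,-0.6,-0.97,0.25,0],[1,-0.6,-0.97,0.25,0],[1,-0.6,-0.97,0.25,0],[1,-0.6,-0.97,0.25,0],[1,-0.6,-0.97,0.25,0.43],[1,0,0,0,1],[1,0,0,0,1],[1,0,0,0,1],[1,0,0,0,1]]]'
python3 go.py 0.4506 -0.0897 0.079 -16.1
python3 - <<'E'
from h import *
im,d=snap('scene','s1'); P=cloud('scene',d)
hsv=cv2.cvtColor(im,cv2.COLOR_RGB2HSV)
crop(im,180,340,130,250,5,'c1')
z=P[:,:,2];m=np.zeros(z.shape,bool);m[170:215,215:300]=1
m&=(z>.09)&(z<.11)&(hsv[:,:,2]<90);Q=P[m];c=Q.mean(0);v=np.linalg.svd(Q-c,full_matrices=False)[2][0];t=(Q-c)@v;print(len(Q),c,v,t.min(),t.max(),c+v*(t.min()+t.max())/2)
E
```

```text
time: 3.85
position: [0.4506, -0.0873, 0.2022]
tool_rot: [-2.511, -1.887, 0.0]
ft_force: [0.1, 1.0, -0.0]
grip_width: 1.001
t 3.85 p [ 0.4506 -0.0873  0.2022] jaw -16.17 tilt 0.03 F [ 0.1  1.  -0. ] w 1.0010458121883739 q [-0.41 -0.11  0.52  1.95  0.05  1.29 -0.2 ]
shift units (current axes) [-0.057  0.017  3.081] turn units -0.014
shift units (after-turn axes) [-0.057  0.017  3.081]
182 [ 0.45390172 -0.09401001  0.09543216] [ 2.83015311e-01  9.59115083e-01 -7.68941625e-04] -0.06869410949298456 0.07584508327204599 [ 0.45491364 -0.0905807   0.09542941]
```

View pics/c1.png

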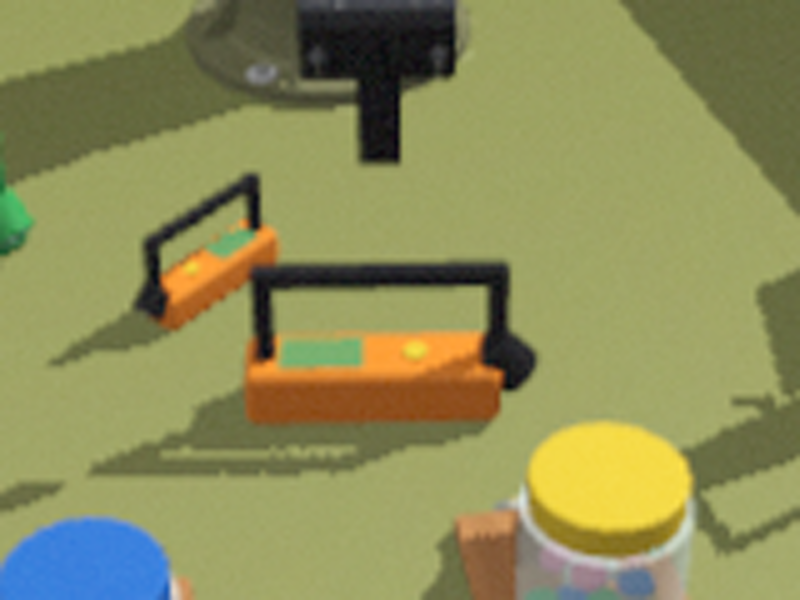

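The crop shows the fingers above the middle of the large scanner's handle, with the bar at crop (380,275) and the snout at (510,360). Lowering and gripping.

```bash
python3 -m jog '[[[1,-0.06,0,1,0],[1,0,0,1,0],[1,0,0,0.7,0],[1,0,0,0.48,0],[0.3,0,0,0,0],[0,0,0,0,0],[0,0,0,0,0],[0,0,0,0,0],[0,0,0,0,0],[0,0,0,0,0]]]' 40
python3 go.py 0.4506 -0.0897 0.155 -16.1
```

```text
time: 5.15
position: [0.4505, -0.0897, 0.0755]
tool_rot: [2.509, 1.891, 0.001]
ft_force: [-0.4, -0.3, 0.4]
grip_width: 0.403
t 5.15 p [ 0.4505 -0.0897  0.0755] jaw -16.0 tilt 0.02 F [-0.4 -0.3  0.4] w 0.40342296902551383 q [-0.4   0.04  0.55  2.1  -0.03  1.01 -0.11]
shift units (current axes) [ 1.000e-03  4.000e-03 -1.987e+00] turn units 0.02
shift units (after-turn axes) [ 1.000e-03  4.000e-03 -1.987e+00]
```

```bash
python3 -m jog '[[[0,0,0,0,0],[0,0,0,0,0],[0,0,0,0,0],[0,0,0,0,0],[0,0,0,0,0],[0,0,0,0,0]]]' 40
```

```text
time: 5.9
position: [0.4502, -0.0896, 0.0753]
tool_rot: [-2.509, -1.89, 0.0]
ft_force: [-1.5, -0.2, 0.9]
grip_width: 0.128
```

```bash
python3 -m jog '[[[0,0,0,-0.3,0],[0,0,0,-0.5,0],[0,0,0,-0.7,0],[0,0,0,-0.7,0],[0,0,0,-0.3,0],[0,0,0,0,0.4],[0,0,0,0,0.7],[0,0,0,0,1],[0,0,0,0,1],[0,0,0,0,1]]]'
python3 -m jog '[[[0,0,0,0,1],[0,0,0,0,1],[0,0,0,0,1],[0,0,0,0,1],[0,0,0,0,1],[0,0,0,0,1],[0,0,0,0,1],[0,0,0,0,1],[0,0,0,0,1],[0,0,0,0,1]]]'
python3 go.py 0.4672 -0.0167 0.1546 -97.3
```

```text
time: 7.15
position: [0.4493, -0.0896, 0.1737]
tool_rot: [-2.807, -1.408, 0.004]
ft_force: [-0.2, 0.1, -4.1]
grip_width: 0.134
time: 8.4
position: [0.4493, -0.0896, 0.1737]
tool_rot: [3.14, 0.089, -0.005]
ft_force: [-0.0, -0.3, -3.9]
grip_width: 0.132
t 8.4 p [ 0.4493 -0.0896  0.1737] jaw -86.74 tilt 0.17 F [-0.  -0.3 -3.9] w 0.13196493097963827 q [-0.36 -0.08  0.48  1.98  0.04  1.23 -1.41]
shift units (current axes) [ 0.552 -1.794  0.476] turn units 2.111
shift units (after-turn axes) [ 0.214 -1.864  0.477]
```

```bash
python3 -m jog '[[[0,0,0,0,1],[0,0,0,0,0.8],[0,0,0,0,0.3],[0,0.05,-0.4,0,0],[0,0.06,-0.6,0.1,0],[0,0.06,-0.5,0.2,0],[0,0.04,-0.36,0.18,0],[0,0,0,0,0],[0,0,0,0,0]]]'
python3 go.py 0.4672 -0.0167 0.1546 -97.3
python3 - <<'E'
from h import *
im,d=snap('top','t2'); P=cloud('top',d)
im2,d2=snap('scene','s2'); P2=cloud('scene',d2)
a=cv2.resize(im[110:240,190:320],(520,520),interpolation=cv2.INTER_CUBIC)
b=cv2.resize(im2[140:280,200:340],(280,280))
cv2.imwrite('pics/c2.png',np.hstack([a,cv2.copyMakeBorder(b,0,240,0,0,cv2.BORDER_CONSTANT)])[:,:,::-1])
for I,Q in((im,P),(im2,P2)):
    h=cv2.cvtColor(I,cv2.COLOR_RGB2HSV);m=(h[:,:,0]>5)&(h[:,:,0]<19)&(h[:,:,1]>190)&(Q[:,:,2]>.06)&(Q[:,:,2]<.14)&(abs(Q[:,:,0]-.46)<.12)&(abs(Q[:,:,1]+.02)<.1)
    q=Q[m];print(len(q),q.min(0).round(3),q.max(0).round(3));top=q[q[:,2]>np.percentile(q[:,2],90)-.004];print('topz',np.median(top[:,2]),cv2.minAreaRect(top[:,:2].astype(np.float32)))
E
```

```text
time: 9.52
position: [0.4677, -0.0177, 0.1561]
tool_rot: [3.135, -0.193, -0.0]
ft_force: [-0.1, -0.2, -2.2]
grip_width: 0.132
t 9.525 p [ 0.4677 -0.0177  0.1561] jaw -97.04 tilt 0.04 F [-0.1 -0.2 -2.2] w 0.13151496808636373 q [-0.42 -0.03  0.39  1.99  0.01  1.19 -1.72]
shift units (current axes) [-0.015 -0.022  0.038] turn units 0.051
shift units (after-turn axes) [-0.015 -0.022  0.038]Traceback (most recent call last):
  File "<stdin>", line 9, in <module>
    return umr_minimum(a, axis, None, out, keepdims, initial, where)
ValueError: zero-size array to reduction operation minimum which has no identity
```

View pics/c2.png

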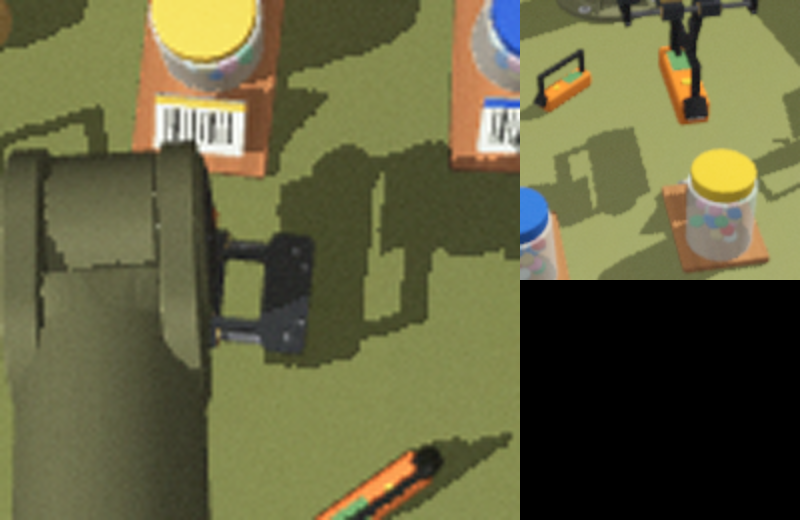

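The arm hides the scanner from above, but the side view shows it held and pointing at the yellow jar's label. I'll overlay the expected model on the side view and check the pitch.

```bash
cat > ov.py <<'E'
from h import *
import sys
def model(T):  # T: origin, yaw deg
    o,y=np.array(T[:3]),T[3]; Rm=R.from_euler('z',y,degrees=True).as_matrix()
    B=lambda x0,x1,w,z0,z1:[[x,y,z] for x in(x0,x1) for y in(-w,w) for z in(z0,z1)]
    E=[(i,j) for i in range(8) for j in range(i) if bin(i^j).count('1')==1]
    return [(np.array(b)@Rm.T+o,E) for b in(B(-.08,.07,.022,0,.038),B(-.074,.074,.006,.088,.1))]
def overlay(im,n,T,u0,u1,v0,v1,s,name):
    a=cv2.resize(im[v0:v1,u0:u1],None,fx=s,fy=s,interpolation=cv2.INTER_CUBIC)
    for X,E in model(T):
        p=((proj(n,X)-[u0,v0]+.5)*s).astype(int)
        for i,j in E: cv2.line(a,tuple(map(int,p[i])),tuple(map(int,p[j])),(255,0,255),1)
    cv2.imwrite('pics/'+name+'.png',a[:,:,::-1])
E
python3 - <<'E'
from ov import *
im,P=ld('scene','s2');s=get_state();M=R.from_rotvec(s['tool_rot']).as_matrix();p=s['position']
yaw=np.degrees(np.arctan2(M[1,1],M[0,1]))+90
T=[p[0],p[1],p[2]+.019-.094,yaw];print(T)
overlay(im,'scene',T,250,325,140,215,8,'c3')
h=cv2.cvtColor(im,cv2.COLOR_RGB2HSV);m=np.zeros(h.shape[:2],bool);m[150:205,262:310]=1
m&=(h[:,:,0]<22)&(h[:,:,1]>150)&(h[:,:,2]>60)
Q=P[m];Q=Q[np.isfinite(Q[:,0])];print(len(Q),np.percentile(Q,[2,50,98],axis=0).round(3))
t=Q[abs(Q[:,2]-T[2]-.038)<.008];A=np.c_[t[:,:2]-p[:2],np.ones(len(t))];k=np.linalg.lstsq(A,t[:,2],rcond=None)[0];print('top face',len(t),'slope deg',np.degrees(k[:2]),'z',k[2],'exp',T[2]+.038)
print(cv2.minAreaRect(t[:,:2].astype(np.float32)))
E
```

```text
[np.float64(0.4678878113072796), np.float64(-0.017824133260059303), np.float64(0.08144315043515607), np.float64(-7.0905377760467445)]
355 [[ 0.396 -0.048  0.082]
 [ 0.495 -0.034  0.115]
 [ 0.541 -0.001  0.145]]
top face 205 slope deg [0.62979251 2.62748964] z 0.11694018793190769 exp 0.11944315043515608
((0.466776579618454, -0.021817568689584732), (0.04281624034047127, 0.14556896686553955), 85.60196685791016)
```

View pics/c3.png

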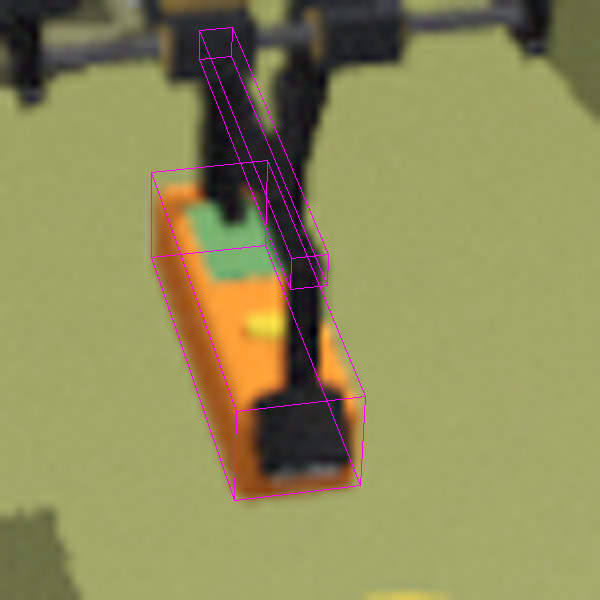

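```bash
cat > fit.py <<'E'
from ov import *
from scipy.optimize import least_squares
def fit(n,save,T,dil=.02):
    im,P=ld(n,save);h=cv2.cvtColor(im,cv2.COLOR_RGB2HSV)
    R0=R.from_euler('z',T[3],degrees=True);L=(P-np.array(T[:3]))@R0.as_matrix()
    m=np.isfinite(L[:,:,0])&(L[:,:,0]>-.1)&(L[:,:,0]<.09)&(abs(L[:,:,1])<.045)&(L[:,:,2]>-.02)&(L[:,:,2]<.056)
    m&=(h[:,:,2]>40)&(h[:,:,1]>110)&((h[:,:,0]<22)|((h[:,:,0]>50)&(h[:,:,0]<80)))
    Q=L[m];c=np.array([-.005,0,.019]);b=np.array([.075,.022,.019])
    def sd(p):
        X=(Q-p[:3])@R.from_euler('zyx',p[3:]).as_matrix()-c
        q=abs(X)-b; return np.linalg.norm(np.maximum(q,0),axis=1)+np.minimum(q.max(1),0)
    r=least_squares(sd,np.zeros(6),loss='soft_l1',f_scale=.002,x_scale=[.01]*3+[.1]*3)
    J=np.sqrt(np.diag(np.linalg.pinv(r.jac.T@r.jac))*(r.fun**2).mean())
    print('n',len(Q),'offset mm (scanner axes)',(r.x[:3]*1e3).round(1),'yaw,pitch(+=nose down),roll deg',np.degrees(r.x[3:]).round(2),'sig',(J[:3]*1e3).round(2),np.degrees(J[3:]).round(2),'rms',np.sqrt((r.fun**2).mean()*1e6).round(2))
E
python3 - <<'E'
from fit import *
fit('scene','s2',[0.4679,-0.0178,0.0814,-7.09])
fit('scene','s0',[0.4506,-0.0897,0,73.9]); fit('top','t0',[0.4506,-0.0897,0,73.9])
E
```

```text
n 363 offset mm (scanner axes) [ 1.2 -0.8 -2.3] yaw,pitch(+=nose down),roll deg [ 0.06 -0.9  -0.65] sig [0.54 0.54 0.32] [0.36 0.4  1.15] rms 2.87
n 786 offset mm (scanner axes) [ 1.2  0.7 -1.8] yaw,pitch(+=nose down),roll deg [ 0.08  0.18 -0.21] sig [0.54 0.21 0.16] [0.17 0.21 0.49] rms 1.99
n 405 offset mm (scanner axes) [-0.2 -0.3  0.2] yaw,pitch(+=nose down),roll deg [-0.19 -0.01 -0.61] sig [0.83 0.39 0.16] [0.4  0.21 0.55] rms 2.05
```

The fit puts the held scanner within about 1 mm and 1° of the expected pose, after allowing for the side camera's own bias. I'll make the small correction and hold for over 2 s.

```bash
python3 -m jog '[[[0,-0.01,-0.02,0.05,0.05],[0,0,0,0,0],[0,0,0,0,0],[0,0,0,0,0],[0,0,0,0,0],[0,0,0,0,0],[0,0,0,0,0],[0,0,0,0,0],[0,0,0,0,0],[0,0,0,0,0]]]'
python3 -m jog '[[[0,0,0,0,0],[0,0,0,0,0],[0,0,0,0,0],[0,0,0,0,0],[0,0,0,0,0],[0,0,0,0,0],[0,0,0,0,0],[0,0,0,0,0],[0,0,0,0,0],[0,0,0,0,0]]]'
python3 go.py 0.4672 -0.0167 0.1546 -97.3
```

```text
time: 10.88
position: [0.4674, -0.016, 0.1542]
tool_rot: [-3.135, 0.199, 0.0]
ft_force: [-0.4, -0.5, -4.0]
grip_width: 0.128
time: 12.12
position: [0.4675, -0.016, 0.1542]
tool_rot: [-3.135, 0.199, -0.0]
ft_force: [-0.7, -0.1, -4.3]
grip_width: 0.132
t 12.125 p [ 0.4675 -0.016   0.1542] jaw -97.25 tilt 0.01 F [-0.7 -0.1 -4.3] w 0.13171504996800606 q [-0.42 -0.03  0.39  1.99  0.01  1.18 -1.73]
shift units (current axes) [-0.005  0.019 -0.011] turn units 0.01
shift units (after-turn axes) [-0.005  0.019 -0.011]
```

Scan held. Next: rise, turn back about 104°, and approach the hooks from their −x side.

```bash
python3 -m jog '[[[0,0,0,-0.25,0],[0,0,0,-0.35,-0.4],[0,0,0,-0.25,-0.8],[0,0,0,0,-1],[0,0,0,0,-1],[0,0,0,0,-1],[0,0,0,0,-1],[0,0,0,0,-1],[0,0,0,0,-1],[0,0,0,0,-1]]]'
python3 -m jog '[[[0,0,0,0,-1],[0,0,0,0,-1],[0,0,0,0,-1],[0,0,0,0,-1],[0,0,0,0,-1],[0,0,0,0,-1],[0,0,0,0,-1],[0,0,0,0,-1],[0,0,0,0,-1],[0,0,0,0,-1]]]'
python3 go.py 0.43 0 0.188 6.6
```

```text
time: 13.38
position: [0.468, -0.016, 0.1894]
tool_rot: [3.004, 0.918, 0.003]
ft_force: [-0.6, 0.4, -4.1]
grip_width: 0.131
time: 14.62
position: [0.468, -0.016, 0.1894]
tool_rot: [2.334, 2.101, 0.002]
ft_force: [0.0, 0.4, -3.8]
grip_width: 0.13
t 14.625 p [ 0.468  -0.016   0.1894] jaw -6.02 tilt 0.09 F [ 0.   0.4 -3.8] w 0.129542758422734 q [-0.48 -0.07  0.44  1.94  0.03  1.26 -0.15]
shift units (current axes) [ 0.298 -0.986  0.034] turn units -2.523
shift units (after-turn axes) [ 0.507 -0.897  0.034]
```

```bash
python3 -m jog '[[[0,0,0,0,-1],[0,0,0,0,-1],[0,0,0,0,-0.52],[0,0.1,-0.45,0.03,0],[0,0.4,-0.45,0,0],[0,0.8,0,0,0],[0,0.9,0,0,0],[0,0.9,0,0,0]]]'
python3 go.py 0.413 0.262 0.188 6.6
```

```text
time: 15.62
position: [0.4183, 0.1045, 0.1884]
tool_rot: [2.093, 2.341, 0.004]
ft_force: [1.1, 0.6, -3.6]
grip_width: 0.131
t 15.625 p [0.4183 0.1045 0.1884] jaw 6.4 tilt 0.14 F [ 1.1  0.6 -3.6] w 0.13129722062183416 q [-0.6  -0.14  0.27  2.02  0.04  1.26 -0.23]
shift units (current axes) [3.929 0.306 0.014] turn units -0.04
shift units (after-turn axes) [3.928 0.32  0.014]
```

```bash
python3 -m jog '[[[0,0.8,0.05,0,0],[0,0.9,0.07,0,0],[0,0.9,0.07,0,0],[0,0.8,0.07,0,0],[0,0.53,0.05,0,0],[0,0,0,0,0],[0,0,0,0,0]]]'
python3 go.py 0.527 0.2753 0.188 6.6
python3 - <<'E'
from fit import *
im,d=snap('scene','s3');im,d=snap('top','t3')
s=get_state();M=R.from_rotvec(s['tool_rot']).as_matrix();p=s['position']
T=[p[0],p[1],p[2]+.019-.094,np.degrees(np.arctan2(M[1,1],M[0,1]))+90];print(T)
for n,k in(('scene','s3'),('top','t3')): 
    try: fit(n,k,T)
    except Exception as e: print(e)
im2,_=ld('scene','s3')
a=cv2.resize(im2[120:240,320:440],(600,600),interpolation=cv2.INTER_CUBIC)
cv2.imwrite('pics/c4.png',a[:,:,::-1])
E
```

```text
time: 16.5
position: [0.4133, 0.2595, 0.1871]
tool_rot: [2.096, 2.339, -0.001]
ft_force: [-0.5, 0.5, -4.0]
grip_width: 0.137
t 16.5 p [0.4133 0.2595 0.1871] jaw 6.28 tilt 0.06 F [-0.5  0.5 -4. ] w 0.13715548378724696 q [-0.73 -0.    0.12  1.89  0.    1.25 -0.51]
shift units (current axes) [ 0.083  2.868 -0.023] turn units -0.064
shift units (after-turn axes) [ 0.067  2.868 -0.023]
[np.float64(0.4133261034961458), np.float64(0.2594189387863699), np.float64(0.11208003316593279), np.float64(96.23546502097106)]
n 603 offset mm (scanner axes) [-0.4  0.9 -2.7] yaw,pitch(+=nose down),roll deg [ 0.2  -0.12  1.16] sig [0.21 0.2  0.14] [0.14 0.17 0.46] rms 1.58
n 271 offset mm (scanner axes) [-0.7  0.2 -1.2] yaw,pitch(+=nose down),roll deg [0.85 1.18 0.89] sig [0.4  0.77 0.39] [0.8  0.44 0.75] rms 2.19
```

View pics/c4.png

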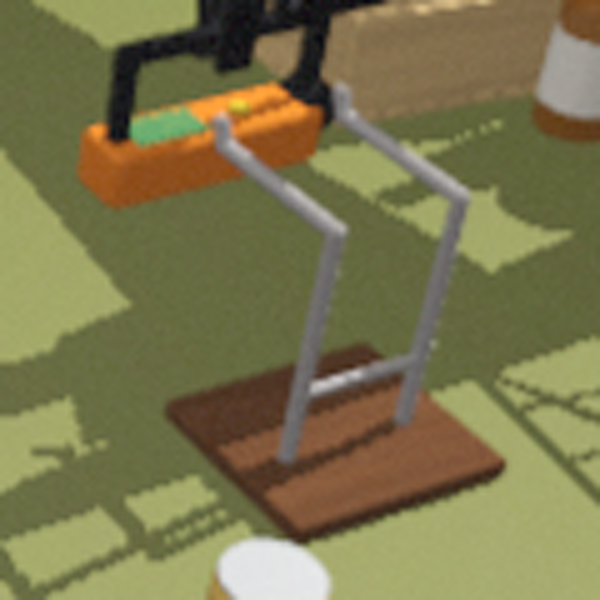

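Side view: the prong tips at crop (218,125) and (340,95) line up with the opening under the bar, and the scanner is level. Moving in.

```bash
python3 -m jog '[[[0,0.02,0.3,0,-0.06],[0,0.02,0.45,0,0],[0,0.02,0.5,0,0],[0,0.01,0.5,0,0],[0,0,0.5,0,0],[0,0,0.4,0,0],[0,0,0.22,0,0],[0,0,0,0,0]]]'
python3 go.py 0.527 0.2753 0.162 6.6
python3 - <<'E'
from fit import *
im,d=snap('scene','s4')
cv2.imwrite('pics/c5.png',cv2.resize(im[120:240,320:440],(600,600),interpolation=cv2.INTER_CUBIC)[:,:,::-1])
E
```

```text
time: 17.6
position: [0.5271, 0.2767, 0.1867]
tool_rot: [-2.09, -2.346, 0.001]
ft_force: [0.0, 0.2, -3.5]
grip_width: 0.131
t 17.6 p [0.5271 0.2767 0.1867] jaw 6.61 tilt 0.03 F [ 0.   0.2 -3.5] w 0.13085041551512855 q [-0.67  0.22  0.17  1.65 -0.04  1.27 -0.38]
shift units (current axes) [-0.033 -0.006  0.617] turn units 0.002
shift units (after-turn axes) [-0.033 -0.006  0.617]
```

View pics/c5.png

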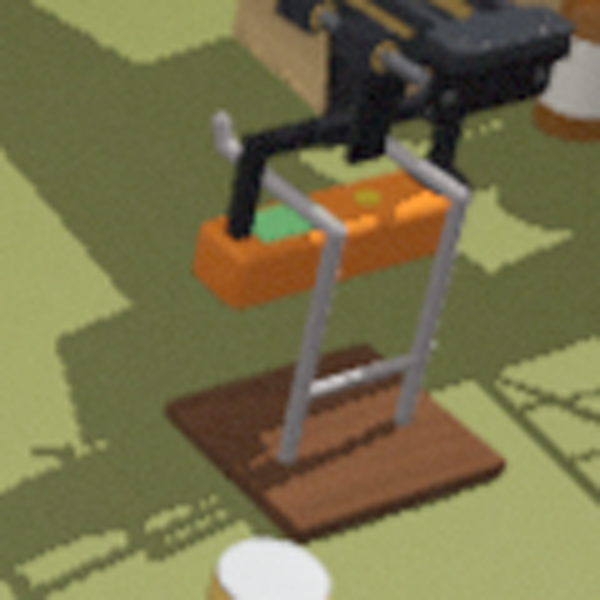

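The bar spans above both prongs, which pass through the opening. Lowering gently.

```bash
python3 -m jog '[[[0,0,0,0.2,0],[0,0,0,0.15,0],[0,0,0,0.1,0],[0,0,0,0.05,0],[0,0,0,0.03,0],[0,0,0,0,0]]]'
python3 -m jog '[[[0,0,0,0.02,0],[0,0,0,0.02,0],[0,0,0,0,0]]]'
```

```text
time: 18.4
position: [0.5267, 0.2768, 0.1659]
tool_rot: [2.089, 2.346, 0.0]
ft_force: [-0.2, 0.8, -4.2]
grip_width: 0.131
time: 18.77
position: [0.5266, 0.2769, 0.1641]
tool_rot: [-2.089, -2.346, 0.0]
ft_force: [-0.1, -0.0, -3.8]
grip_width: 0.136
```

```bash
python3 -m jog '[[[0,0,0,0.02,0],[0,0,0,0.02,0],[0,0,0,0,0]]]'; python3 -m jog '[[[0,0,0,0.02,0],[0,0,0,0,0]]]';python3 -m jog '[[[0,0,0,0.02,0],[0,0,0,0,0]]]'
```

```text
time: 19.15
position: [0.5266, 0.2769, 0.1625]
tool_rot: [-2.089, -2.346, 0.0]
ft_force: [-0.1, 0.6, -3.8]
grip_width: 0.132
time: 19.4
position: [0.5267, 0.2769, 0.1622]
tool_rot: [2.089, 2.347, 0.001]
ft_force: [-1.1, -0.8, -0.6]
grip_width: 0.132
time: 19.65
position: [0.5268, 0.2769, 0.1621]
tool_rot: [2.089, 2.346, 0.001]
ft_force: [-3.6, -1.9, 6.1]
grip_width: 0.132
```

Contact: the prongs are carrying the load. I'll ease off slightly, then release slowly.

```bash
python3 -m jog '[[[0,0,0,-0.02,0],[0,0,0,0,0]]]' 8; python3 -m jog '[[[0.2,0,0,0,0],[0.25,0,0,0,0],[0.35,0,0,0,0],[0.45,0,0,0,0],[0.5,0,0,0,0],[0.5,0,0,0,0],[0.5,0,0,0,0]]]'
python3 - <<'E'
from fit import *
im,d=snap('scene','s5')
s=get_state();p=s['position']
fit('scene','s5',[p[0],p[1],.087,96.6])
cv2.imwrite('pics/c6.png',cv2.resize(im[120:240,320:440],(600,600),interpolation=cv2.INTER_CUBIC)[:,:,::-1])
E
```

```text
time: 19.9
position: [0.527, 0.277, 0.1621]
tool_rot: [2.089, 2.346, 0.001]
ft_force: [-1.5, -1.1, 3.1]
grip_width: 0.135
time: 20.78
position: [0.5267, 0.2769, 0.1618]
tool_rot: [2.089, 2.346, 0.0]
ft_force: [-0.0, 0.2, -0.1]
grip_width: 0.495
n 639 offset mm (scanner axes) [-0.4 -0.1 -2.3] yaw,pitch(+=nose down),roll deg [ 0.02 -0.17  0.79] sig [0.35 0.35 0.25] [0.25 0.29 0.79] rms 2.78
```

View pics/c6.png

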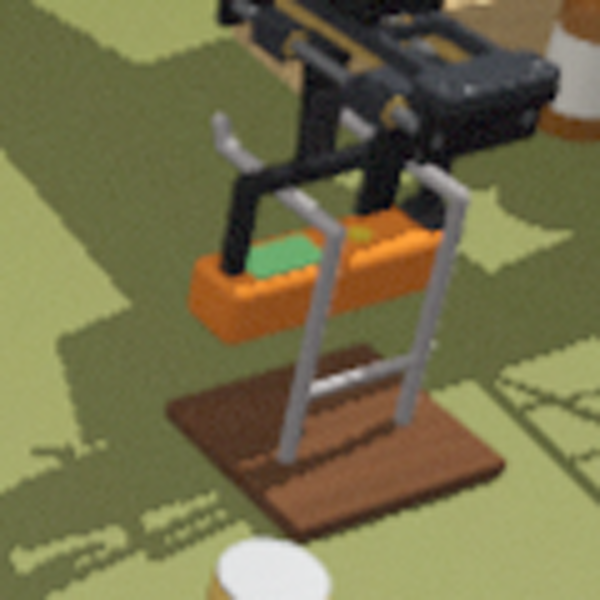

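The scanner is hanging across both prongs, level, with the fingers clear on either side. Withdrawing straight up.

```bash
python3 -m jog '[[[0.5,0,0,-0.2,0],[0.5,0,0,-0.4,0],[0.5,0,0,-0.7,0],[0.5,0,0,-1,0],[0.5,0,0,-1,0],[0.5,0,0,-0.5,0],[0.5,0,0,0,0],[0.5,0,0,0,0],[0.5,0,0,0,0],[0.5,0,0,0,0]]]'
python3 - <<'E'
from fit import *
im,d=snap('scene','s6')
fit('scene','s6',[.5267,.2769,.087,96.6])
cv2.imwrite('pics/c7.png',im[:,:,::-1])
E
```

```text
time: 22.08
position: [0.5263, 0.2767, 0.3128]
tool_rot: [-2.089, -2.346, 0.002]
ft_force: [0.5, -0.2, -0.0]
grip_width: 0.501
n 641 offset mm (scanner axes) [-0.4 -0.2 -2.4] yaw,pitch(+=nose down),roll deg [ 0.06 -0.    0.11] sig [0.34 0.34 0.24] [0.24 0.28 0.76] rms 2.75
```

View pics/c7.png

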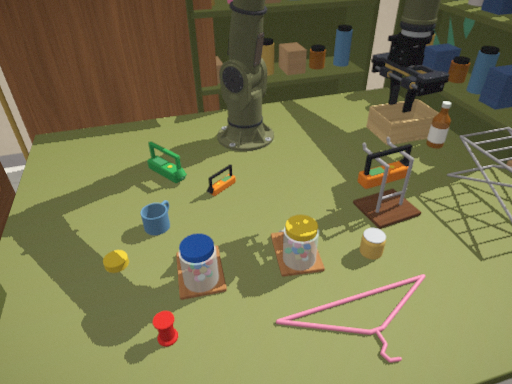

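The final view shows the scanner hanging still and level at (385,170). The gripper is well clear above it and everything else is where it was.

```bash
python3 -c "
from bench import job; print(job.close_job())"
```

```text
the job is handed in; nothing more can be done
None
```

The larger orange scanner is hanging by its handle across both hook prongs, after scanning the yellow-lidded jar's label. I handed the job in at about 22 s of the 54 s allowed.

- **Scan:** I held the lens at the planned pose, about 8 cm from the label and square to it, for about 2.4 s. The arm was within about 1 mm and 0.1° of that pose. The camera fit put the scanner within about 1 mm and 1° of where I expected it in the gripper. The arm blocked the top view during the scan, so I checked this from the side camera only. That camera reads about 2 mm low, which I allowed for.
- **Hanging:** I lowered the scanner until the prongs took its weight, with the wrist force reading peaking at about 7 N. I then let go slowly and withdrew straight up. The last fit, after withdrawing, shows it level within about 0.1° and not moved since release.
- **Everything else:** Nothing else looks moved in the final side view, and the gripper is clear of the scanner. No check failed.

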